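# Put away the tape rolls and printing blocks after art class

## Task

Tidy the craft table: put the big tape roll on the thick post, the small tape roll on the thin post, the long printing block in the long black tray and the square printing block in the square black tray. Each roll must lie flat on the base of its post and each block flat on the floor of its tray with its dark face still up, and all four must be let go. Leave the glue stick standing where it is.

Things in the scene. Friction and masses are not known exactly. Their poses are not given: they have to be found in the camera images.
- big_roll: The larger roll of cream paper tape, lying flat: ring 62 mm outside diameter, 42 mm bore, 36 mm high, about 70 g; origin at the centre of its underside, z up. Loose.
- small_roll: The smaller roll of cream paper tape, lying flat on top of the long printing block near its middle: ring 46 mm outside diameter, 25 mm bore, 24 mm high, about 30 g; origin at the centre of its underside, z up. Loose; its underside starts 34 mm above the table.
- long_block: Long printing block, wood with a dark rubber face on top: 120 mm (its x) by 36 mm (its y) by 34 mm high, about 160 g; origin at the centre of its underside, z up. Loose; the small roll rests on it at the start, within 20 mm of its middle.
- square_block: Square printing block, wood with a dark rubber face on top: 58 by 58 by 34 mm high, about 90 g; origin at the centre of its underside, z up, x and y along its sides. Loose.
- thick_post: Holder for the big roll, fixed: round wooden base disc 80 mm across and 6 mm high with an upright steel post 26 mm thick at its centre, blunt-tapered top 40 mm above the table; origin at the centre of its underside, z up. A roll on it rests flat on the disc with its underside 6 mm above the table.
- thin_post: Holder for the small roll, fixed: round wooden base disc 64 mm across and 6 mm high with an upright steel post 9 mm thick at its centre, blunt-tapered top 28 mm above the table; origin at the centre of its underside, z up. A roll on it rests flat on the disc with its underside 6 mm above the table.
- long_tray: Long shallow black tray with a grey lining, fixed: inside 138 mm (its x) by 54 mm (its y), walls 5 mm thick with their top 13 mm above the table, inner floor 5 mm above the table; origin at the centre of its underside, z up.
- square_tray: Square shallow black tray with a grey lining, fixed: inside 76 by 76 mm, walls 5 mm thick with their top 13 mm above the table, inner floor 5 mm above the table; origin at the centre of its underside, z up, x and y along its sides.
- glue_stick: Bystander: glue stick standing upright among the work things, white with an orange cap, 28 mm thick, 88 mm high, about 40 g; origin at the centre of its underside, z up. Loose, easily knocked over. Also about, not part of the job: scissors lying flat (150 mm long, 10 mm high) among the work things, and beyond them on the far side a 200 mm high bottle and a 190 mm high jar of brushes.

How it is judged:
At the end, for the whole second after the job is handed in: Rolls flat on the discs of their own posts, centres within 12 mm, undersides at most 10 mm above the table; blocks flat, dark face up, in their own trays, centres within 16 mm, undersides at most 9 mm above the table. All within 0.1 rad of level, at rest (under 20 mm/s) and released (horizontal distance between big_roll and thick_post below 0.012 m and z of big_roll in the frame of thick_post between 0.002 and 0.01 m and angle between each of big_roll, small_roll, long_block, square_block's own z axis and vertical below 0.1 rad and linear speed of each of big_roll, small_roll, long_block, square_block below 0.02 m/s and contact force between each of big_roll, small_roll, long_block, square_block and the fingers below 0.05 N and horizontal distance between small_roll and thin_post below 0.012 m and z of small_roll in the frame of thin_post between 0.002 and 0.01 m and horizontal distance between long_block and long_tray below 0.016 m and z of long_block in the frame of long_tray between 0.002 and 0.009 m and horizontal distance between square_block and square_tray below 0.016 m and z of square_block in the frame of square_tray between 0.002 and 0.009 m); the robot touches nothing.
It fails at once if the glue stick is pushed more than 30 mm away or tipped (distance of glue_stick from where it was at the start of the episode above 0.03 m or angle between glue_stick's own z axis and vertical above 0.3 rad).
It also fails if it takes over 120 s, if anything falls off the work surface, if the arm or the gripper's body presses on something with over 40 N, if the wrist force passes 120 N, or if a joint passes its speed limit or range.

## Robot

A 7-joint arm with a two-finger parallel gripper is mounted at the origin on the work surface. World frame = base frame: x ahead of the robot, y to its left, z up, the work surface at z = 0. Lengths are in m, angles in rad, forces in N, time in s.
With the tool pointing down it reaches from about 0.4 to 0.85 m from the base axis. Payload 10.4 kg.
Tool frame: the origin (TCP) lies between the finger pads; the fingertips stand 14 mm ahead of it and the grasp point (between the pads) lies 5 mm behind it; z points along the fingers, y is the line along which they close (so a half turn about z gives the same grasp; the last joint's range is limited). The gripper opens to 87 mm and grips with 3 to 60 N. Pads are 19 mm wide; open, the fingers measure 117 mm over their backs; the gripper's body (75 mm by 190 mm) begins 51 mm behind the grasp point.
Start: joints at [-1.329, 0.332, -0.065, 1.46, 0.022, 1.35, -0.088], TCP at [0.164, 0.603, 0.237] pointing down, gripper open.
Joint ranges: [-2.6, 2.6], [-0.5, 2.12], [-1.47, 1.34], [0.16, 2.42], [-1.27, 4.41], [0.06, 2.06], [-2.6, 2.6]. Speed limits (rad/s): [2.22, 2.22, 2.79, 2.79, 3.14, 3.14, 3.14].

## Interface

Orientations are given as a unit quaternion [x, y, z, w].
In Python, from bench import * gives the robot as it stands.
- The arm moves only by the tool drive_tool, never from a script. Its argument "deltas" is a list of rows, each a list of 7 numbers: the turn, a rotation vector about the tool's x, y, z in degrees, then the shift along the tool's x, y, z in m, then the closure, from -1 (fully open) to 1 (shut). A call has 1 to 12 rows; each row is the pose to reach, as a shift and turn from the pose commanded when the call began, along the tool's axes at that moment; what a row does not reach only later rows make up. A row lasts 1/10 s, in which the tool goes at most 50 mm and 8.59 degrees, less where a joint would pass 70% of its speed; a pose out of reach is approached as far as the arm can. A call with a gripper value outside its range is refused whole. The fingers move at their own pace and stop on an object; "squeeze" is the grip in N (left out, the last holds). Time passes only in rows, so rows that repeat a pose let the fingers close. It gives the time, the measured TCP pose, the force and the opening at its end, in the units of the state.
- read_state(): the state, without advancing time (a new reading comes with each control period).
- camera(name): name is "scene" or "top" or "wrist"; returns (picture, depth): 480x640x3 uint8, red, green, blue; 480x640 float32, m along the optical axis (not along the pixel's ray), 0 where there is no reading.
- camera_params(name): a dict with "K" (3x3 intrinsics, pixels), "R" (3x3) and "t" (3): a world point X has camera coordinates R X + t; the wrist camera has in their place "mount" (4x4, takes a point from camera to tool coordinates, whose origin is the TCP and whose axes are the flange's). Camera axes: x right, y down, z forward; pixel columns grow to the right and rows downward; lengths in m; the calibration is good to about 2 mm. A picture is of the moment at which its call begins: read the wrist's pose just before it. camera_params takes no time and is no camera call.
- close_job(): hands the job in, once; it reports no verdict.
Trained networks look in the newest picture that a camera, given by its name, has taken for a name from the list of things; names that differ only in an ending like _2 or _b are one class to them, and where a whole thing is asked for, a point or a joint stands for the part that bears it (a point fixed in the world has none). Each returns a list of dicts, best first, with "score" (0 to 1); they miss things now and then, are a little off and sometimes report something else, mostly with a low value. They report only what shows in the picture. A call takes as long as a camera call.
- outline_of(label, camera): "pixels" (480x640 bool, what is visible of it) and "location" ([column, row] as shares, 0 to 1, of the picture: columns of its width, rows of its height, amid what is visible of it).
- tip_of(label, camera): "location" ([column, row] as shares, 0 to 1, of the picture: columns of its width, rows of its height: a listed point, or the origin of a listed thing).
The state is a dict: "time": time; "joint_positions": joint angles; "joint_vel": joint speeds; "joint_torque": joint torques, N m; "ee_pos": TCP position; "eef_rot": TCP orientation; "ft_force": force on the tool from outside, world axes, zero at the start; "torque": the same for the moment, N m; "width": finger opening in m.
Only numpy, scipy, OpenCV 4.12 (cv2) and the standard library are available. Lean on these libraries where they do the work, as an engineer would, in place of code of your own. Each camera call takes 0.05 s, during which the arm holds its last target. There are 200 camera calls.

## Working session

There is one attempt and no reset: what is moved stays moved. The work goes in short steps, Python scripts to look and compute and a tool call to move; the robot and the scene stay as the last step left them, time stands still between calls to the robot, and variables do not carry over. Pictures are saved under pics/ and viewed, on a budget of 14 in all, crops included, one or two more only if the job needs it, and the job is handed in when it is done.

Besides the shell and the picture viewer there is one more tool, called after "Call:" as name(argument=value, ...) on one line, values as JSON. drive_tool: Moves the arm, as the interface text tells. Its arguments: {"type":"object","properties":{"deltas":{"type":"array"},"squeeze":{"type":"number"}},"required":["deltas"]}

```bash
mkdir -p pics; ls; cat > h.py <<'E'
from bench import *
import numpy as np, cv2
from scipy.spatial.transform import Rotation as Ro
def cam(name):
    s=read_state(); P=camera_params(name); im,d=camera(name)
    K=np.array(P["K"])
    if "mount" in P:
        T=np.eye(4);T[:3,:3]=Ro.from_quat(s["eef_rot"]).as_matrix();T[:3,3]=s["ee_pos"]
        C=T@np.array(P["mount"])
    else:
        C=np.eye(4);R=np.array(P["R"]);C[:3,:3]=R.T;C[:3,3]=-R.T@np.array(P["t"])
    return im,d,K,C
def cloud(d,K,C):
    v,u=np.mgrid[:480,:640]
    p=np.stack([(u-K[0,2])/K[0,0]*d,(v-K[1,2])/K[1,1]*d,d],-1)
    return p@C[:3,:3].T+C[:3,3]
def save(n,im): cv2.imwrite(f"pics/{n}.png",im[:,:,::-1])
E
cat > a.py <<'E'
from h import *
s=read_state();print(s["time"],s["ee_pos"],s["eef_rot"],s["width"])
names="big_roll small_roll long_block square_block thick_post thin_post long_tray square_tray glue_stick".split()
for c in ("top","scene"):
    im,d,K,C=cam(c);save(c+"0",im);X=cloud(d,K,C);np.savez(f"{c}0.npz",im=im,d=d,X=X)
    print(c,"campos",C[:3,3].round(3))
    for n in names:
        for o in outline_of(n,c)[:2]:
            m=o["pixels"]&(d>0);p=X[m]
            if len(p)<10: print(n,o["score"],"few");continue
            z=np.percentile(p[:,2],90);t=p[p[:,2]>z-.006]
            (r)=cv2.minAreaRect((t[:,:2]*1000).astype(np.float32))
            print(n,round(o["score"],2),"px",(np.array(o["location"])*[640,480]).round(),"ztop",z.round(4),"mean",t.mean(0).round(3),"rect",np.round(r[0],0),np.round(r[1],0),round(r[2],1))
E
python3 a.py
```

```text
pics
0.0 [0.1634762  0.60283703 0.23571501] [ 1.31989225e-01  9.91250864e-01 -7.51990969e-04 -5.97011569e-05] 0.08697927873234332
top campos [3.530e-01 1.000e-03 1.197e+00]
big_roll 0.66 px [281. 246.] ztop 0.0376 mean [0.468 0.112 0.035] rect [468. 112.] [59. 58.] 44.3
small_roll 0.49 px [219. 289.] ztop 0.0595 mean [0.383 0.281 0.057] rect [383. 281.] [44. 42.] 25.6
long_block 0.9 px [215. 302.] ztop 0.0362 mean [0.357 0.29  0.034] rect [365. 288.] [ 37. 119.] 70.5
square_block 0.62 px [368. 261.] ztop 0.0363 mean [ 0.442 -0.097  0.034] rect [442. -97.] [57. 58.] 46.9
thick_post 0.58 px [251. 200.] ztop 0.0349 mean [0.609 0.218 0.038] rect [609. 218.] [25. 23.] 44.3
thin_post 0.86 px [421. 194.] ztop 0.0084 mean [ 0.625 -0.239  0.006] rect [ 625. -240.] [63. 62.] 87.0
long_tray 0.57 px [496. 236.] ztop 0.0118 mean [ 0.5   -0.432  0.01 ] rect [ 501. -432.] [ 63. 150.] 19.5
square_tray 0.59 px [166. 237.] ztop 0.0129 mean [0.521 0.427 0.011] rect [520. 428.] [89. 86.] 57.4
glue_stick 0.47 px [445. 282.] ztop 0.0887 mean [ 0.387 -0.28   0.087] rect [ 387. -281.] [24. 23.] 0.2
scene ca
[... 657 characters left out ...]
8. 162.] ztop 0.0149 mean [ 0.503 -0.433  0.013] rect [ 501. -434.] [ 68. 152.] 19.1
thick_post 0.85 px [359. 358.] ztop 0.0364 mean [0.613 0.218 0.039] rect [611. 217.] [25. 25.] 7.8
thin_post 0.71 px [197. 231.] ztop 0.0101 mean [ 0.627 -0.239  0.008] rect [ 626. -241.] [63. 64.] 88.6
long_tray 0.76 px [186. 163.] ztop 0.0147 mean [ 0.502 -0.429  0.013] rect [ 501. -433.] [ 68. 151.] 19.1
square_tray 0.74 px [490. 404.] ztop 0.0146 mean [0.523 0.428 0.013] rect [522. 427.] [87. 88.] 57.4
square_tray 0.67 px [366. 271.] ztop 0.0385 mean [0.47  0.113 0.037] rect [470. 112.] [61. 61.] 54.7
glue_stick 0.71 px [262. 157.] ztop 0.0888 mean [ 0.39  -0.28   0.089] rect [ 389. -281.] [26. 24.] 84.3
```

View pics/top0.png

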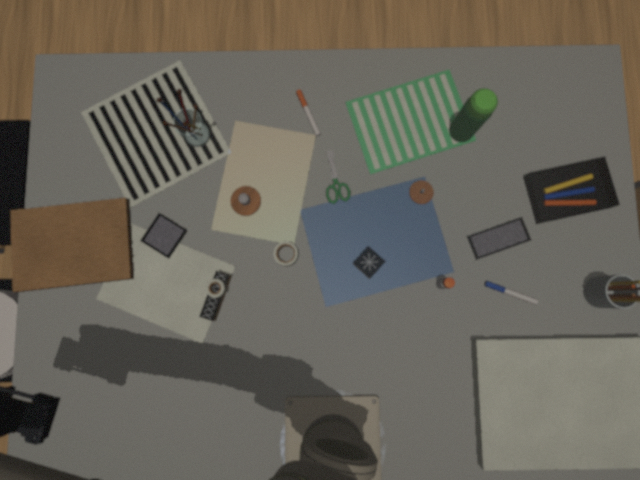

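View pics/scene0.png

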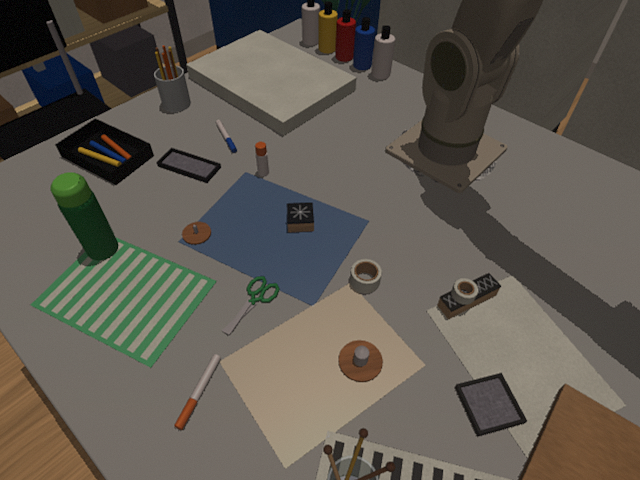

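The pictures agree with the numbers. In the top view, the small roll is on the long block at (216,288), the big roll is at (285,253) and the square block at (369,262). The posts are at (246,200) and (421,192), the trays at (164,236) and (499,238), and the glue stick at (445,282). In the scene view the bottle, jar and scissors are clear of the paths.

I'll take the small roll first.

```bash
cat > p.py <<'E'
# usage: p.py x y z yangle ... (targets in mm, tool-y world angle deg or 'k'); deltas from the present pose
import sys
from h import *
s=read_state();p=np.array(s["ee_pos"]);R=Ro.from_quat(s["eef_rot"]);M=R.as_matrix()
ya=np.degrees(np.arctan2(M[1,1],M[0,1]))
print("t",round(s["time"],2),"p",(p*1000).round(1),"ya",round(ya,1),"tilt",round(np.degrees(np.arccos(-M[2,2])),2),"w",round(s["width"]*1000,1),"F",np.round(s["ft_force"],1),"j1,7",np.round(np.array(s["joint_positions"])[[0,6]],2))
a=sys.argv[1:]
for i in range(0,len(a),4):
    t=np.array(a[i:i+3],float)/1000;d=M.T@(t-p)
    dz=0 if a[i+3]=='k' else -((float(a[i+3])-ya+90)%180-90)
    print("rotz",round(dz,1),"shift",d.round(4),"len",np.linalg.norm(d).round(3))
E
python3 p.py 384 282 150 70.5
```

```text
t 1.0 p [163.5 603.2 236.6] ya 74.8 tilt 0.01 w 87.0 F [0.  0.8 0.9] j1,7 [-1.33 -0.09]
rotz 4.3 shift [-0.2968 -0.2524  0.0866] len 0.399
```

Call:
drive_tool(deltas=[[0,0,4.3,-0.297,-0.252,0.087,-1],[0,0,4.3,-0.297,-0.252,0.087,-1],[0,0,4.3,-0.297,-0.252,0.087,-1],[0,0,4.3,-0.297,-0.252,0.087,-1],[0,0,4.3,-0.297,-0.252,0.087,-1],[0,0,4.3,-0.297,-0.252,0.087,-1],[0,0,4.3,-0.297,-0.252,0.087,-1],[0,0,4.3,-0.297,-0.252,0.087,-1],[0,0,4.3,-0.297,-0.252,0.087,-1],[0,0,4.3,-0.297,-0.252,0.087,-1],[0,0,4.3,-0.297,-0.252,0.087,-1],[0,0,4.3,-0.297,-0.252,0.087,-1]])

```text
time: 2.2
ee_pos: [0.3836, 0.2837, 0.1498]
eef_rot: [0.168, 0.986, 0.0, 0.0]
ft_force: [0.3, -0.3, -0.1]
width: 0.0869
```

```bash
cat > w.py <<'E'
# w.py picname label... : wrist look, depth-based centre of top face of each label
import sys
from h import *
im,d,K,C=cam("wrist");save(sys.argv[1],im);X=cloud(d,K,C)
print("cam",C[:3,3].round(3))
for n in sys.argv[2:]:
    for o in outline_of(n,"wrist")[:1]:
        m=o["pixels"]&(d>0);p=X[m]
        if len(p)<30: print(n,"few");continue
        z=np.percentile(p[:,2],90);t=p[(p[:,2]>z-.006)]
        r=cv2.minAreaRect((t[:,:2]*1000).astype(np.float32));c,rad=cv2.minEnclosingCircle((t[:,:2]*1000).astype(np.float32))
        print(n,round(o["score"],2),"px",(np.array(o["location"])*[640,480]).round(),"z",z.round(4),"rect",np.round(r[0],1),np.round(r[1],1),round(r[2],1),"circ",np.round(c,1),round(rad,1))
E
python3 w.py w1 small_roll long_block; python3 p.py 384 282 53 70.5
```

```text
cam [0.314 0.307 0.297]
small_roll 0.73 px [314. 258.] z 0.0579 rect [382.2 280.6] [45.4 45.1] 75.6 circ [382.1 280.5] 23.0
long_block 0.76 px [319. 180.] z 0.0343 rect [364.4 286.8] [ 36.  120.2] 70.8 circ [364.  286.7] 62.1
t 2.35 p [383.8 283.1 149.7] ya 70.6 tilt 0.02 w 86.9 F [-0.3  0.6 -0.8] j1,7 [-0.91  0.52]
rotz 0.1 shift [-0.0005 -0.001   0.0967] len 0.097
```

Call:
drive_tool(deltas=[[0,0,0,0.001,-0.002,0.04,-1],[0,0,0,0.001,-0.002,0.08,-1],[0,0,0,0.001,-0.002,0.097,-1],[0,0,0,0.001,-0.002,0.097,-1],[0,0,0,0.001,-0.002,0.097,1],[0,0,0,0.001,-0.002,0.097,1],[0,0,0,0.001,-0.002,0.097,1],[0,0,0,0.001,-0.002,0.097,1],[0,0,0,0.001,-0.002,0.097,1],[0,0,0,0.001,-0.002,0.097,1],[0,0,0,0.001,-0.002,0.097,1],[0,0,0,0.001,-0.002,0.097,1]], squeeze=15)

```text
time: 3.55
ee_pos: [0.3828, 0.2809, 0.0528]
eef_rot: [0.169, 0.986, 0.0, 0.0]
ft_force: [-0.0, 0.0, 3.3]
width: 0.0464
```

```bash
python3 p.py 384 282 180 k 625.5 -240 150 70.5
```

```text
t 3.55 p [382.8 280.9  52.8] ya 70.5 tilt 0.02 w 46.4 F [-0.   0.   3.3] j1,7 [-0.9   0.54]
rotz 0 shift [-0.0008  0.0015 -0.1272] len 0.127
rotz 0.0 shift [-0.4025 -0.4101 -0.0974] len 0.583
```

Call:
drive_tool(deltas=[[0,0,0,0,0,-0.04,1],[0,0,0,0,0,-0.08,1],[0,0,0,-0.01,-0.01,-0.115,1],[0,0,0,-0.4025,-0.41,-0.115,1],[0,0,0,-0.4025,-0.41,-0.115,1],[0,0,0,-0.4025,-0.41,-0.115,1],[0,0,0,-0.4025,-0.41,-0.115,1],[0,0,0,-0.4025,-0.41,-0.115,1],[0,0,0,-0.4025,-0.41,-0.115,1],[0,0,0,-0.4025,-0.41,-0.115,1],[0,0,0,-0.4025,-0.41,-0.115,1],[0,0,0,-0.4025,-0.41,-0.115,1]])

```text
time: 4.75
ee_pos: [0.5794, -0.1416, 0.1674]
eef_rot: [0.169, 0.986, 0.0, 0.0]
ft_force: [0.8, 0.4, 0.7]
width: 0.046
```

```bash
python3 p.py 625.5 -240 120 k
```

```text
t 4.75 p [ 579.4 -141.6  167.4] ya 70.6 tilt 0.01 w 46.0 F [0.8 0.4 0.7] j1,7 [-0.32  1.56]
rotz 0 shift [-0.0762 -0.0775  0.0474] len 0.119
```

Call:
drive_tool(deltas=[[0,0,0,-0.076,-0.0775,0.02,1],[0,0,0,-0.076,-0.0775,0.02,1],[0,0,0,-0.076,-0.0775,0.02,1],[0,0,0,-0.076,-0.0775,0.06,1],[0,0,0,-0.076,-0.0775,0.067,1],[0,0,0,-0.076,-0.0775,0.067,1],[0,0,0,-0.076,-0.0775,0.067,1]])

```text
time: 5.45
ee_pos: [0.6252, -0.2378, 0.1019]
eef_rot: [0.169, 0.986, 0.0, 0.001]
ft_force: [0.0, 0.0, 0.5]
width: 0.0459
```

```bash
python3 w.py w2 small_roll thin_post; python3 p.py 625.5 -240 24 k
```

```text
cam [ 0.555 -0.214  0.249]
small_roll 0.69 px [319. 288.] z 0.1068 rect [ 624.1 -236.6] [45.2 41.8] 8.4 circ [ 624.4 -237.9] 23.0
thin_post 0.79 px [312. 232.] z 0.0062 rect [ 622.2 -242.1] [59.2 62.5] 15.9 circ [ 624.7 -241.1] 32.4
t 5.6 p [ 625.5 -238.1  102.3] ya 70.6 tilt 0.14 w 46.0 F [-0.1 -0.4  0.6] j1,7 [-0.12  1.76]
rotz 0 shift [-0.0005 -0.0018  0.0783] len 0.078
```

View pics/w2.png

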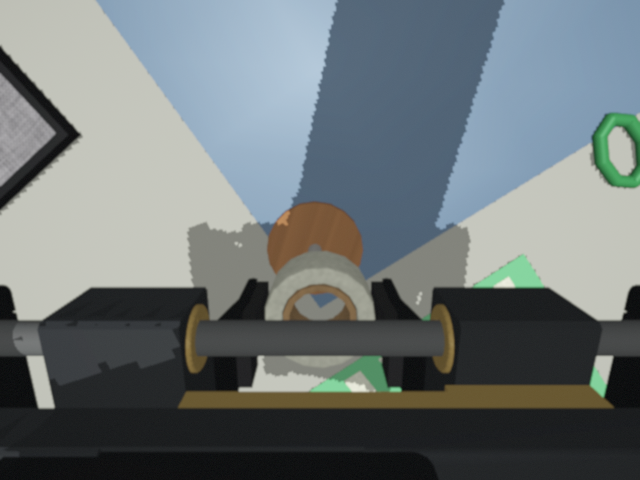

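Held roll at image (320,295), disc behind it at (315,240); roll and post centres agree to about 2.5 mm, so lower with that correction.

Call:
drive_tool(deltas=[[0,0,0,-0.0015,-0.002,0.02,1],[0,0,0,-0.0015,-0.002,0.04,1],[0,0,0,-0.0015,-0.002,0.055,1],[0,0,0,-0.0015,-0.002,0.065,1],[0,0,0,-0.0015,-0.002,0.073,1],[0,0,0,-0.0015,-0.002,0.077,1],[0,0,0,-0.0015,-0.002,0.077,1],[0,0,0,-0.0015,-0.002,0.077,1]])

```text
time: 6.4
ee_pos: [0.6258, -0.2409, 0.024]
eef_rot: [0.169, 0.986, -0.0, 0.0]
ft_force: [-0.3, 0.8, 0.8]
width: 0.0459
```

```bash
python3 p.py 625.5 -240 24 k
```

```text
t 6.4 p [ 625.8 -240.9   24. ] ya 70.5 tilt 0.05 w 45.9 F [-0.3  0.8  0.8] j1,7 [-0.09  1.79]
rotz 0 shift [0.0005 0.0007 0.    ] len 0.001
```

Call:
drive_tool(deltas=[[0,0,0,0,0,0,-1],[0,0,0,0,0,0,-1],[0,0,0,0,0,0,-1],[0,0,0,0,0,0,-1],[0,0,0,0,0,0,-1],[0,0,0,0,0,0,-1],[0,0,0,0,0,-0.03,-1],[0,0,0,0,0,-0.08,-1],[0,0,0,0,0,-0.13,-1],[0,0,0,0,0,-0.13,-1]])

```text
time: 7.4
ee_pos: [0.6284, -0.2426, 0.1613]
eef_rot: [0.169, 0.986, -0.001, 0.006]
ft_force: [0.3, -0.9, -0.2]
width: 0.0872
```

```bash
python3 w.py w3 small_roll thin_post; python3 p.py 442.5 -97.5 150 46
```

```text
cam [ 0.557 -0.218  0.308]
small_roll 0.71 px [325. 235.] z 0.03 rect [ 624.4 -240.6] [45.1 44.2] 69.6 circ [ 624.9 -241.2] 23.0
thin_post 0.64 px [316. 213.] z 0.0067 rect [ 621.1 -240.6] [63.  55.9] 76.1 circ [ 624.5 -241.4] 32.0
t 7.55 p [ 625.3 -240.4  153.1] ya 70.5 tilt 0.03 w 87.1 F [-0.3  0.6 -1.1] j1,7 [-0.12  1.74]
rotz 24.5 shift [0.2199 0.0739 0.0032] len 0.232
```

Small roll is seated: its top is at 30 mm and it's centred to under 1 mm.

Call:
drive_tool(deltas=[[0,0,8,0.22,0.074,0.003,-1],[0,0,16,0.22,0.074,0.003,-1],[0,0,24.5,0.22,0.074,0.003,-1],[0,0,24.5,0.22,0.074,0.003,-1],[0,0,24.5,0.22,0.074,0.003,-1],[0,0,24.5,0.22,0.074,0.003,-1],[0,0,24.5,0.22,0.074,0.003,-1],[0,0,24.5,0.22,0.074,0.003,-1]])

```text
time: 8.35
ee_pos: [0.4429, -0.098, 0.1502]
eef_rot: [0.375, 0.927, -0.0, -0.0]
ft_force: [-0.1, 0.1, -0.1]
width: 0.0873
```

```bash
python3 w.py w4 square_block; python3 p.py 442.5 -97.5 26 46
```

```text
cam [ 0.39  -0.047  0.298]
square_block 0.71 px [318. 236.] z 0.0343 rect [442.1 -98.9] [58.1 58.7] 46.8 circ [441.6 -98.7] 40.1
t 8.45 p [443.  -98.4 150.2] ya 46.0 tilt 0.08 w 87.0 F [-0.1 -0.4  0. ] j1,7 [-0.57  0.93]
rotz -0.0 shift [0.001  0.0005 0.1242] len 0.124
```

Call:
drive_tool(deltas=[[0,0,-0.8,0.0,-0.001,0.045,-1],[0,0,-0.8,0.0,-0.001,0.09,-1],[0,0,-0.8,0.0,-0.001,0.124,-1],[0,0,-0.8,0.0,-0.001,0.124,-1],[0,0,-0.8,0.0,-0.001,0.124,1],[0,0,-0.8,0.0,-0.001,0.124,1],[0,0,-0.8,0.0,-0.001,0.124,1],[0,0,-0.8,0.0,-0.001,0.124,1],[0,0,-0.8,0.0,-0.001,0.124,1],[0,0,-0.8,0.0,-0.001,0.124,1]], squeeze=25)

```text
time: 9.45
ee_pos: [0.4427, -0.0982, 0.0274]
eef_rot: [0.368, 0.93, 0.001, 0.001]
ft_force: [-2.7, -0.1, 7.6]
width: 0.0581
```

```bash
python3 p.py 521 427.5 120 57.4
```

```text
t 9.45 p [442.7 -98.2  27.4] ya 46.8 tilt 0.1 w 58.1 F [-2.7 -0.1  7.6] j1,7 [-0.51  1.12]
rotz -10.6 shift [ 0.3024  0.4371 -0.0921] len 0.539
```

Call:
drive_tool(deltas=[[0,0,0,0,0,-0.04,1],[0,0,0,0,0,-0.08,1],[0,0,-10.6,0.302,0.437,-0.1,1],[0,0,-10.6,0.302,0.437,-0.1,1],[0,0,-10.6,0.302,0.437,-0.1,1],[0,0,-10.6,0.302,0.437,-0.1,1],[0,0,-10.6,0.302,0.437,-0.1,1],[0,0,-10.6,0.302,0.437,-0.1,1],[0,0,-10.6,0.302,0.437,-0.1,1],[0,0,-10.6,0.302,0.437,-0.1,1],[0,0,-10.6,0.302,0.437,-0.1,1],[0,0,-10.6,0.302,0.437,-0.1,1]])

```text
time: 10.65
ee_pos: [0.5158, 0.398, 0.1256]
eef_rot: [0.28, 0.96, 0.0, -0.0]
ft_force: [1.9, 0.5, -0.9]
width: 0.0577
```

```bash
python3 p.py 521 427.5 120 57.4
```

```text
t 10.65 p [515.8 398.  125.6] ya 57.4 tilt 0.02 w 57.7 F [ 1.9  0.5 -0.9] j1,7 [-1.03  0.42]
rotz 0.0 shift [0.0115 0.0277 0.0056] len 0.031
```

Call:
drive_tool(deltas=[[0,0,0,0.0115,0.0275,0.02,1],[0,0,0,0.0115,0.0275,0.03,1],[0,0,0,0.0115,0.0275,0.03,1],[0,0,0,0.0115,0.0275,0.03,1]])

```text
time: 11.05
ee_pos: [0.5217, 0.4237, 0.0957]
eef_rot: [0.281, 0.96, -0.0, 0.0]
ft_force: [0.3, -0.0, -0.6]
width: 0.0578
```

```bash
python3 w.py w5 square_block square_tray; python3 p.py 521 427.5 31 57.4
```

```text
cam [0.459 0.463 0.243]
square_block 0.78 px [323. 290.] z 0.1023 rect [519.8 424. ] [58.6 63.5] 57.5 circ [521.4 423. ] 41.2
square_tray 0.66 px [324. 207.] z 0.0126 rect [501.1 438.8] [86.1 41.1] 57.5 circ [501.2 439.2] 47.0
t 11.2 p [521.9 424.3  96.7] ya 57.3 tilt 0.09 w 57.6 F [ 0.6  0.7 -0.4] j1,7 [-1.03  0.4 ]
rotz -0.1 shift [0.0025 0.0021 0.0657] len 0.066
```

View pics/w5.png

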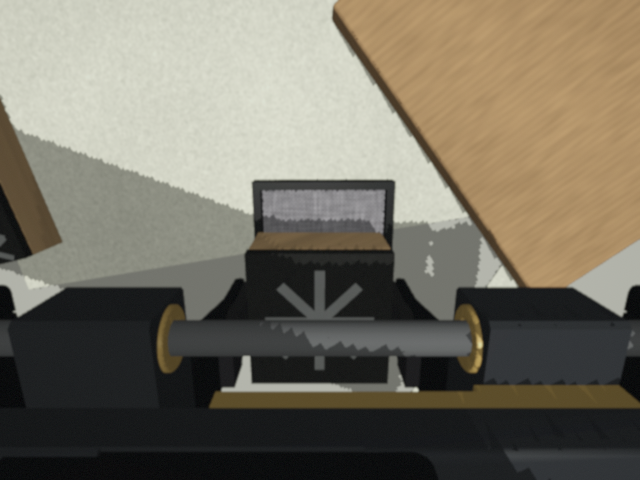

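Square block held level over the tray: block at (320,310), tray at (324,207). A brown board lies at the right, (520,280). I'll check its height against the gripper body before lowering.

```bash
python3 - <<'E'
import numpy as np
for c,sl in (("top",(slice(205,285),slice(20,125))),("scene",(slice(430,478),slice(560,638)))):
    X=np.load(c+"0.npz")["X"][sl].reshape(-1,3); X=X[np.abs(X).sum(1)<2]
    print(c,np.percentile(X,[2,50,98],axis=0).round(3))
# anything tall (>60mm) around the four places
X=np.load("top0.npz")["X"].reshape(-1,3)
for n,x,y in (("sqtray",.521,.4275),("longtray",.501,-.433),("thick",.61,.218),("long",.366,.288)):
    m=(np.hypot(X[:,0]-x,X[:,1]-y)<.14); print(n,"zmax",np.percentile(X[m,2],99.9).round(3))
E
```

```text
top [[0.399 0.525 0.003]
 [0.496 0.653 0.024]
 [0.596 0.783 0.029]]
scene [[0.424 0.541 0.024]
 [0.486 0.59  0.026]
 [0.546 0.637 0.029]]
sqtray zmax 0.03
longtray zmax 0.041
thick zmax 0.041
long zmax 0.06
```

Call:
drive_tool(deltas=[[0,0,0,0.002,0.0025,0.02,1],[0,0,0,0.002,0.0025,0.04,1],[0,0,0,0.002,0.0025,0.053,1],[0,0,0,0.002,0.0025,0.06,1],[0,0,0,0.002,0.0025,0.064,1],[0,0,0,0.002,0.0025,0.064,1],[0,0,0,0.002,0.0025,0.064,1]])

```text
time: 11.9
ee_pos: [0.5214, 0.4285, 0.0324]
eef_rot: [0.281, 0.96, 0.001, 0.0]
ft_force: [-0.5, -0.4, 2.4]
width: 0.0579
```

```bash
python3 p.py 521 427.5 31 57.4
```

```text
t 11.9 p [521.4 428.5  32.4] ya 57.4 tilt 0.08 w 57.9 F [-0.5 -0.4  2.4] j1,7 [-1.02  0.41]
rotz 0.0 shift [-0.0002 -0.001   0.0014] len 0.002
```

Contact felt. Release and rise.

Call:
drive_tool(deltas=[[0,0,0,0,0,0,-1],[0,0,0,0,0,0,-1],[0,0,0,0,0,0,-1],[0,0,0,0,0,0,-1],[0,0,0,0,0,0,-1],[0,0,0,0,0,-0.03,-1],[0,0,0,0,0,-0.075,-1],[0,0,0,0,0,-0.12,-1],[0,0,0,0,0,-0.12,-1]])

```text
time: 12.8
ee_pos: [0.5236, 0.4302, 0.1587]
eef_rot: [0.281, 0.96, 0.005, 0.003]
ft_force: [-0.1, -0.4, -0.4]
width: 0.087
```

```bash
python3 w.py w6 square_block square_tray; python3 p.py 364.8 287 150 70.8
```

```text
cam [0.46  0.468 0.306]
square_block 0.74 px [316. 232.] z 0.0393 rect [521.  428.1] [57.6 58.4] 57.2 circ [520.5 428.5] 39.9
square_tray 0.83 px [305. 192.] z 0.013 rect [520.3 426.5] [86.3 86.6] 57.6 circ [520.2 426.7] 60.2
t 12.95 p [520.6 428.4 151. ] ya 57.4 tilt 0.02 w 87.0 F [-0.5 -0.7 -0.6] j1,7 [-1.04  0.38]
rotz -13.4 shift [ 0.0552 -0.203   0.0011] len 0.21
```

Call:
drive_tool(deltas=[[0,0,-7,0.055,-0.203,0.001,-1],[0,0,-13.4,0.055,-0.203,0.001,-1],[0,0,-13.4,0.055,-0.203,0.001,-1],[0,0,-13.4,0.055,-0.203,0.001,-1],[0,0,-13.4,0.055,-0.203,0.001,-1],[0,0,-13.4,0.055,-0.203,0.001,-1],[0,0,-13.4,0.055,-0.203,0.001,-1],[0,0,-13.4,0.055,-0.203,0.001,-1]])

```text
time: 13.75
ee_pos: [0.3659, 0.2876, 0.1501]
eef_rot: [0.166, 0.986, -0.0, 0.0]
ft_force: [-0.2, 0.8, 1.0]
width: 0.0868
```

```bash
python3 w.py w7 long_block; python3 p.py 364.5 287 27 70.8
```

```text
cam [0.296 0.311 0.298]
long_block 0.62 px [320. 227.] z 0.0343 rect [364.4 286.9] [ 36.1 120.4] 70.8 circ [364.3 286.8] 62.4
t 13.85 p [365.7 287.4 150. ] ya 70.8 tilt 0.05 w 87.3 F [0.1 0.2 1.2] j1,7 [-1.12  0.49]
rotz 0.0 shift [ 0.0011 -0.0007  0.123 ] len 0.123
```

Call:
drive_tool(deltas=[[0,0,0,0.001,-0.001,0.045,-1],[0,0,0,0.001,-0.001,0.09,-1],[0,0,0,0.001,-0.001,0.124,-1],[0,0,0,0.001,-0.001,0.124,-1],[0,0,0,0.001,-0.001,0.124,1],[0,0,0,0.001,-0.001,0.124,1],[0,0,0,0.001,-0.001,0.124,1],[0,0,0,0.001,-0.001,0.124,1],[0,0,0,0.001,-0.001,0.124,1],[0,0,0,0.001,-0.001,0.124,1],[0,0,0,0.001,-0.001,0.124,1]], squeeze=30)

```text
time: 14.95
ee_pos: [0.3639, 0.2864, 0.0265]
eef_rot: [0.166, 0.986, 0.0, 0.0]
ft_force: [-0.2, 0.5, 0.5]
width: 0.039
```

```bash
python3 p.py 501 -433 180 19.3 560 0 180 45
```

```text
t 14.95 p [363.9 286.4  26.5] ya 70.8 tilt 0.02 w 39.0 F [-0.2  0.5  0.5] j1,7 [-1.1   0.57]
rotz 51.5 shift [-0.3657 -0.6344 -0.1537] len 0.748
rotz 25.8 shift [-0.2793 -0.2061 -0.1536] len 0.38
```

Call:
drive_tool(deltas=[[0,0,0,0,0,0,1],[0,0,0,0,0,0,1],[0,0,0,0,0,-0.03,1],[0,0,0,0,0,-0.07,1],[0,0,6,-0.05,-0.037,-0.11,1],[0,0,25.8,-0.279,-0.206,-0.154,1],[0,0,25.8,-0.279,-0.206,-0.154,1],[0,0,25.8,-0.279,-0.206,-0.154,1],[0,0,25.8,-0.279,-0.206,-0.154,1],[0,0,25.8,-0.279,-0.206,-0.154,1],[0,0,25.8,-0.279,-0.206,-0.154,1],[0,0,25.8,-0.279,-0.206,-0.154,1]])

```text
time: 16.15
ee_pos: [0.5618, -0.006, 0.1813]
eef_rot: [0.385, 0.923, -0.001, 0.002]
ft_force: [-0.2, -0.4, -0.5]
width: 0.0358
```

```bash
python3 p.py 501 -433 150 19.3
```

```text
t 16.15 p [561.8  -6.  181.3] ya 44.7 tilt 0.2 w 35.8 F [-0.2 -0.4 -0.5] j1,7 [-0.67  0.86]
rotz 25.4 shift [-0.2609 -0.3433  0.0324] len 0.432
```

Call:
drive_tool(deltas=[[0,0,4,-0.261,-0.343,0,1],[0,0,10,-0.261,-0.343,0,1],[0,0,16,-0.261,-0.343,0,1],[0,0,21,-0.261,-0.343,0,1],[0,0,25.4,-0.261,-0.343,0,1],[0,0,25.4,-0.261,-0.343,0,1],[0,0,25.4,-0.261,-0.343,0,1],[0,0,25.4,-0.261,-0.343,0,1],[0,0,25.4,-0.261,-0.343,0.04,1],[0,0,25.4,-0.261,-0.343,0.085,1],[0,0,25.4,-0.261,-0.343,0.085,1],[0,0,25.4,-0.261,-0.343,0.085,1]])

```text
time: 17.35
ee_pos: [0.5021, -0.4261, 0.0953]
eef_rot: [0.576, 0.818, 0.0, -0.001]
ft_force: [-0.0, -0.5, -0.4]
width: 0.0355
```

```bash
python3 w.py w8 long_block long_tray; python3 p.py 501 -433 32 19.3
```

```text
cam [ 0.477 -0.358  0.243]
long_block 0.89 px [321. 255.] z 0.103 rect [ 497.4 -413.9] [37.9 92.9] 19.9 circ [ 497.2 -413.5] 49.1
long_tray 0.61 px [283. 158.] z 0.0131 rect [ 499.9 -434.2] [ 64.2 146.6] 18.6 circ [ 499.9 -433.2] 78.7
t 17.5 p [ 503.6 -427.    97.9] ya 19.7 tilt 0.2 w 36.1 F [ 0.7 -0.4 -0.6] j1,7 [0.07 1.31]
rotz 0.4 shift [-0.0046 -0.0046  0.0659] len 0.066
```

View pics/w8.png

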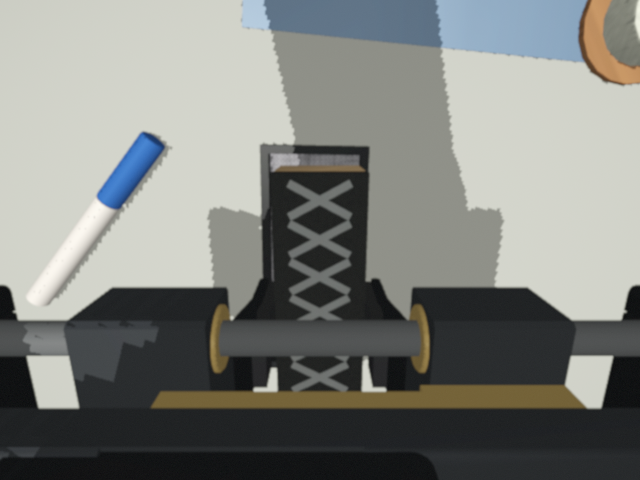

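The held long block points down the picture at (320,280), lined up with the tray behind it. The arm is still settling, so I'll lower halfway and re-measure.

Call:
drive_tool(deltas=[[0,0,0,-0.003,-0.003,0.015,1],[0,0,0,-0.003,-0.003,0.03,1],[0,0,0,-0.003,-0.003,0.03,1],[0,0,0,-0.003,-0.003,0.03,1],[0,0,0,-0.003,-0.003,0.03,1]])

```text
time: 18.0
ee_pos: [0.5003, -0.431, 0.0656]
eef_rot: [0.576, 0.817, -0.0, 0.0]
ft_force: [-0.1, -0.1, -1.8]
width: 0.0356
```

```bash
python3 w.py w9 long_block long_tray; python3 p.py 500.5 -433.3 33 19.1
```

```text
cam [ 0.475 -0.362  0.213]
long_block 0.92 px [320. 252.] z 0.0732 rect [ 495.4 -418.6] [36.2 92.5] 19.6 circ [ 495.3 -418.4] 49.2
long_tray 0.95 px [312. 162.] z 0.013 rect [ 500.4 -435.2] [ 64.3 148.7] 18.7 circ [ 500.3 -435.4] 80.5
t 18.15 p [ 500.4 -431.    65.7] ya 19.6 tilt 0.04 w 35.6 F [-0.1  0.8 -0.6] j1,7 [0.09 1.33]
rotz 0.5 shift [-0.0022 -0.0007  0.0327] len 0.033
```

Call:
drive_tool(deltas=[[0,0,0.5,-0.0025,-0.001,0.01,1],[0,0,0.5,-0.0025,-0.001,0.02,1],[0,0,0.5,-0.0025,-0.001,0.028,1],[0,0,0.5,-0.0025,-0.001,0.0335,1],[0,0,0.5,-0.0025,-0.001,0.0345,1],[0,0,0.5,-0.0025,-0.001,0.0345,1],[0,0,0.5,-0.0025,-0.001,0.0345,1]])

```text
time: 18.85
ee_pos: [0.4998, -0.4335, 0.0311]
eef_rot: [0.58, 0.815, 0.0, -0.0]
ft_force: [-1.9, 3.1, 6.2]
width: 0.0355
```

```bash
python3 p.py 500.5 -434 33 19.1
```

```text
t 18.85 p [ 499.8 -433.5   31.1] ya 19.1 tilt 0.04 w 35.5 F [-1.9  3.1  6.2] j1,7 [0.11 1.35]
rotz 0.0 shift [-0.0007  0.0005 -0.0019] len 0.002
```

Call:
drive_tool(deltas=[[0,0,0,0,0,0,-1],[0,0,0,0,0,0,-1],[0,0,0,0,0,0,-1],[0,0,0,0,0,0,-1],[0,0,0,0,0,0,-1],[0,0,0,0,0,0,-1],[0,0,0,0,0,-0.03,-1],[0,0,0,0,0,-0.075,-1],[0,0,0,0,0,-0.12,-1],[0,0,0,0,0,-0.15,-1],[0,0,0,0,0,-0.15,-1],[0,0,0,0,0,-0.15,-1]])

```text
time: 20.05
ee_pos: [0.5003, -0.4336, 0.1811]
eef_rot: [0.58, 0.815, 0.0, 0.0]
ft_force: [-0.4, -0.2, -0.2]
width: 0.0867
```

```bash
python3 w.py w10 long_block long_tray; python3 p.py 560 -50 180 45
```

```text
cam [ 0.476 -0.365  0.329]
long_block 0.81 px [320. 223.] z 0.0394 rect [ 499.5 -433.9] [ 36.1 120.2] 19.1 circ [ 499.5 -433.5] 62.1
long_tray 0.57 px [339. 203.] z 0.0131 rect [ 500.4 -435.1] [ 64.3 148.6] 18.7 circ [ 500.  -435.1] 79.9
t 20.2 p [ 499.7 -433.   179.3] ya 19.1 tilt 0.13 w 87.1 F [ 0.9 -0.5 -0.2] j1,7 [0.06 1.28]
rotz -25.9 shift [ 3.420e-01  1.825e-01 -3.000e-04] len 0.388
```

```bash
python3 p.py 470 111 150 45
```

```text
t 20.2 p [ 499.7 -433.   179.3] ya 19.1 tilt 0.13 w 87.1 F [ 0.9 -0.5 -0.2] j1,7 [0.06 1.28]
rotz -25.9 shift [0.5236 0.1503 0.0301] len 0.546
```

Call:
drive_tool(deltas=[[0,0,-4,0.523,0.15,0,-1],[0,0,-8,0.523,0.15,0,-1],[0,0,-12,0.523,0.15,0,-1],[0,0,-16,0.523,0.15,0,-1],[0,0,-20,0.523,0.15,0,-1],[0,0,-26,0.523,0.15,0,-1],[0,0,-26,0.523,0.15,0,-1],[0,0,-26,0.523,0.15,0.03,-1],[0,0,-26,0.523,0.15,0.03,-1],[0,0,-26,0.523,0.15,0.03,-1],[0,0,-26,0.523,0.15,0.03,-1],[0,0,-26,0.523,0.15,0.03,-1]])

```text
time: 21.4
ee_pos: [0.4683, 0.1159, 0.149]
eef_rot: [0.377, 0.926, -0.001, -0.001]
ft_force: [0.1, 0.6, -0.6]
width: 0.087
```

Call:
drive_tool(deltas=[[0,0,0,0,0,0,-1],[0,0,0,0,0,0,-1]])

```text
time: 21.6
ee_pos: [0.4703, 0.1084, 0.1505]
eef_rot: [0.382, 0.924, -0.0, -0.0]
ft_force: [0.4, 0.5, -0.8]
width: 0.0869
```

```bash
python3 w.py w11 big_roll; python3 p.py 470 111 24 45
```

```text
cam [0.418 0.16  0.298]
t 21.7 p [470.6 108.3 150.8] ya 45.0 tilt 0.01 w 87.1 F [-0.  -0.2 -0.1] j1,7 [-0.85  0.51]
rotz -0.0 shift [0.0023 0.0015 0.1268] len 0.127
```

```bash
cat > b.py <<'E'
from h import *
import sys
z0,z1=map(float,sys.argv[1:3])
im,d,K,C=cam("wrist");save(sys.argv[3],im);X=cloud(d,K,C)
m=((X[...,2]>z0)&(X[...,2]<z1)&(d>0)).astype(np.uint8)
n,l,st,ce=cv2.connectedComponentsWithStats(m)
for i in range(1,n):
    if st[i,4]>200:
        t=X[l==i];c,r=cv2.minEnclosingCircle((t[:,:2]*1000).astype(np.float32));print(st[i],"z",np.median(t[:,2]).round(4),"c",np.round(c,1),round(r,1))
E
python3 b.py .03 .042 w12; python3 p.py 468.8 110 25 45
```

```text
[ 276  190   87   86 3265] z 0.0351 c [466.8 110.5] 30.9
[ 540  250   41   36 1086] z 0.0374 c [608.4 216.7] 13.5
t 21.75 p [470.6 108.4 150.8] ya 45.0 tilt 0.0 w 87.0 F [ 0.1 -0.3 -0.2] j1,7 [-0.85  0.51]
rotz 0.0 shift [ 0.0024 -0.0002  0.1258] len 0.126
```

View pics/w12.png

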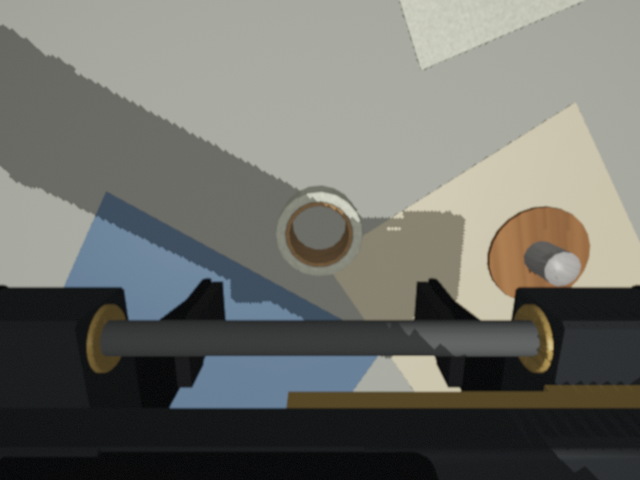

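The big roll is at (319,232), 31 mm radius and top at 35–36 mm. The thick post is at (560,265), with its top measured at (608,217).

Call:
drive_tool(deltas=[[0,0,0,0.0035,-0.0005,0.045,-1],[0,0,0,0.0035,-0.0005,0.09,-1],[0,0,0,0.0035,-0.0005,0.127,-1],[0,0,0,0.0035,-0.0005,0.127,-1],[0,0,0,0.0035,-0.0005,0.127,1],[0,0,0,0.0035,-0.0005,0.127,1],[0,0,0,0.0035,-0.0005,0.127,1],[0,0,0,0.0035,-0.0005,0.127,1],[0,0,0,0.0035,-0.0005,0.127,1],[0,0,0,0.0035,-0.0005,0.127,1]], squeeze=20)

```text
time: 22.75
ee_pos: [0.4684, 0.1123, 0.0252]
eef_rot: [0.382, 0.924, 0.001, 0.001]
ft_force: [-2.3, 0.0, 9.9]
width: 0.0622
```

```bash
python3 p.py 609 217.5 120 45
```

```text
t 22.75 p [468.4 112.3  25.2] ya 45.1 tilt 0.13 w 62.2 F [-2.3  0.   9.9] j1,7 [-0.81  0.63]
rotz 0.1 shift [-0.0254  0.1739 -0.0944] len 0.2
```

Call:
drive_tool(deltas=[[0,0,0,0,0,-0.03,1],[0,0,0,0,0,-0.07,1],[0,0,0,0,0,-0.096,1],[0,0,0,-0.0255,0.174,-0.096,1],[0,0,0,-0.0255,0.174,-0.096,1],[0,0,0,-0.0255,0.174,-0.096,1],[0,0,0,-0.0255,0.174,-0.096,1],[0,0,0,-0.0255,0.174,-0.096,1],[0,0,0,-0.0255,0.174,-0.076,1],[0,0,0,-0.0255,0.174,-0.066,1],[0,0,0,-0.0255,0.174,-0.066,1],[0,0,0,-0.0255,0.174,-0.066,1]])

```text
time: 23.95
ee_pos: [0.6082, 0.2169, 0.0904]
eef_rot: [0.382, 0.924, 0.0, -0.0]
ft_force: [-0.0, -0.6, -0.3]
width: 0.0621
```

```bash
python3 w.py w13 big_roll thick_post; python3 p.py 609.5 217.5 31 45
```

```text
cam [0.556 0.268 0.238]
big_roll 0.95 px [316. 271.] z 0.1009 rect [607.1 215.7] [59. 62.] 33.1 circ [608.  216.3] 31.2
thick_post 0.81 px [323. 230.] z 0.0065 rect [609.2 218.2] [77.1 79.4] 73.9 circ [609.  216.9] 40.1
t 24.1 p [608.7 217.2  90.9] ya 45.1 tilt 0.08 w 62.3 F [ 0.2 -0.3 -0.5] j1,7 [-0.8   0.58]
rotz 0.1 shift [-0.0003  0.0006  0.0599] len 0.06
```

View pics/w13.png

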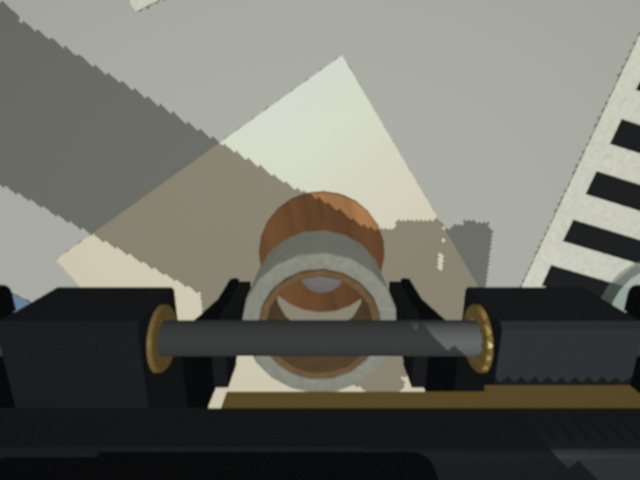

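Held roll around (320,315), with the post visible inside its bore and the disc behind it. The offset is under 2 mm, so lower.

Call:
drive_tool(deltas=[[0,0,0,0,0.0017,0.01,1],[0,0,0,0,0.0017,0.02,1],[0,0,0,0,0.0017,0.032,1],[0,0,0,0,0.0017,0.044,1],[0,0,0,0,0.0017,0.053,1],[0,0,0,0,0.0017,0.0595,1],[0,0,0,0,0.0017,0.0595,1],[0,0,0,0,0.0017,0.0595,1]])

```text
time: 24.9
ee_pos: [0.6097, 0.2183, 0.0301]
eef_rot: [0.382, 0.924, 0.0, 0.0]
ft_force: [0.1, -0.1, -1.7]
width: 0.0622
```

```bash
python3 p.py
```

```text
t 24.9 p [609.7 218.3  30.1] ya 45.1 tilt 0.0 w 62.2 F [ 0.1 -0.1 -1.7] j1,7 [-0.78  0.6 ]
```

Call:
drive_tool(deltas=[[0,0,0,0,0,0,-1],[0,0,0,0,0,0,-1],[0,0,0,0,0,0,-1],[0,0,0,0,0,0,-1],[0,0,0,0,0,0,-1],[0,0,0,0,0,-0.03,-1],[0,0,0,0,0,-0.075,-1],[0,0,0,0,0,-0.12,-1],[0,0,0,0,0,-0.17,-1],[0,0,0,0,0,-0.17,-1],[0,0,0,0,0,-0.17,-1],[0,0,0,0,0,-0.17,-1]])

```text
time: 26.1
ee_pos: [0.609, 0.2184, 0.1991]
eef_rot: [0.382, 0.924, -0.001, -0.001]
ft_force: [0.1, -0.3, -0.7]
width: 0.0871
```

```bash
python3 w.py w14 big_roll thick_post; sed -i 's/+"0/+"1/;s/c}0/c}1/' a.py; python3 a.py | grep -v " 0\.[0-3][0-9]* px"; python3 p.py
```

```text
cam [0.557 0.27  0.347]
big_roll 0.56 px [322. 239.] z 0.042 rect [608.8 218.1] [60.5 60.7] 33.1 circ [609.1 218. ] 31.0
thick_post 0.7 px [320. 210.] z 0.0387 rect [606.1 220.1] [60.  33.2] 65.0 circ [609.1 218.1] 30.8
26.25 [0.60898583 0.21819952 0.19890793] [ 3.81637848e-01  9.24311243e-01 -8.55701368e-04 -7.38691361e-04] 0.0873161961228723
top campos [3.530e-01 1.000e-03 1.197e+00]
big_roll 0.59 px [251. 206.] ztop 0.0369 mean [0.589 0.198 0.035] rect [588. 199.] [ 1. 18.] 39.8
small_roll 0.68 px [425. 187.] ztop 0.0308 mean [ 0.625 -0.239  0.029] rect [ 625. -239.] [44. 44.] 88.1
long_block 0.85 px [498. 237.] ztop 0.0407 mean [ 0.5   -0.431  0.038] rect [ 500. -432.] [ 36. 123.] 19.2
square_block 0.52 px [154. 231.] ztop 0.041 mean [0.518 0.444 0.039] rect [517. 447.] [60. 34.] 12.6
thick_post 0.63 px [258. 210.] ztop 0.0087 mean [0.588 0.196 0.012] rect [569. 178.] [73. 60.] 44.6
thin_post 0.73 px [423. 197.] ztop 0.0096 mean [ 0.614 -0.235  0.008] rect [ 616. -236.] [60. 43.] 60.4
long_tray 0.79 px [498. 247.] ztop 0.0142 mean [ 0.499 -0.427  0.015] rect [ 501. -433.] [ 64. 1
[... 560 characters left out ...]
lock 0.56 px [493. 401.] ztop 0.0419 mean [0.524 0.428 0.04 ] rect [523. 428.] [59. 61.] 58.1
thick_post 0.62 px [361. 361.] ztop 0.0406 mean [0.612 0.218 0.04 ] rect [612. 218.] [23. 25.] 41.0
thin_post 0.6 px [199. 236.] ztop 0.0107 mean [ 0.632 -0.229  0.009] rect [ 630. -233.] [46. 62.] 62.0
long_tray 0.88 px [191. 170.] ztop 0.0153 mean [ 0.513 -0.411  0.013] rect [ 502. -433.] [ 66. 150.] 18.2
square_tray 0.85 px [479. 418.] ztop 0.0154 mean [0.537 0.425 0.014] rect [522. 427.] [87. 87.] 58.0
glue_stick 0.9 px [260. 157.] ztop 0.0883 mean [ 0.392 -0.279  0.088] rect [ 391. -280.] [22. 21.] 76.8
t 27.25 p [609.6 218.4 200.4] ya 45.1 tilt 0.01 w 86.8 F [-0.1  0.3 -0. ] j1,7 [-0.82  0.54]
```

View pics/scene1.png

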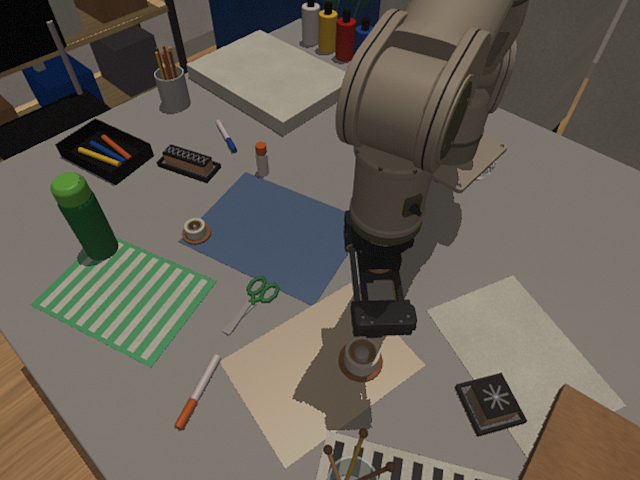

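The scene view shows all four in place: small roll (196,229), long block (189,162), big roll (361,357), square block (493,400). The glue stick is still upright at (262,158), and the gripper is clear. Handing in.

```bash
python3 -c "
from bench import *
print(close_job())"
```

```text
the job is handed in; nothing more can be done
None
```

I put all four pieces in their places in about 27 s of robot time and handed the job in. It reports no verdict, so this rests on my last checks.

| Piece | Top measured after release | Top expected if seated | Offset from its place |
|---|---|---|---|
| Small roll on thin post | 30 mm | 30 mm | under 1 mm |
| Square block in square tray | 39.3 mm | 39 mm | about 2 mm |
| Long block in long tray | 39.4 mm | 39 mm | about 2 mm |
| Big roll on thick post | 42 mm | 42 mm | about 1 mm, against the post centre measured before placing |

- **Other checks:** both blocks have their dark face up. The glue stick is upright within about 2 mm of where it started. The open gripper ended 0.2 m above the table, touching nothing.
- **Misses and disagreements:**
  - The network missed the big roll once from the wrist camera, so I located it from depth instead.
  - In the last two fixed-camera views, several outlines were wrong. The arm hid the big roll and square tray from above. In the scene view, part of the gripper was taken for the big roll, and the big roll and post for the long block. I set those readings aside in favour of the close wrist views and the scene picture.

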